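# Put the passed bushing away and shut the stayed lid of the parts case

### The arm

A 7-joint arm with a two-finger parallel gripper is mounted at the origin on the work surface. World frame = base frame: x ahead of the robot, y to its left, z up, the work surface at z = 0. Lengths are in m, angles in rad, forces in N, time in s.
With the tool pointing down it reaches from about 0.4 to 0.85 m from the base axis. Payload 10.4 kg.
Tool frame: the origin (TCP) lies at the very end of the fingers, on their centre line; the grasp point (between the pads) lies r.hold_point_z behind it (r.hold_point_z is the distance from the TCP to the grasp point, in m); z points along the fingers, y is the direction in which the jaws open and shut (so a half turn about z gives the same grasp; the last joint's range is limited). The gripper opens to 87 mm and grips with 3 to 60 N. Pads are 19 mm wide; open, the fingers measure 117 mm over their backs; the gripper's body (75 mm by 190 mm) begins 51 mm behind the grasp point.
Start: joints at [1.308, 0.332, -0.065, 1.46, 0.022, 1.35, -0.088], TCP at [0.148, -0.607, 0.223] pointing down, gripper open.
Joint ranges: [-2.6, 2.6], [-0.5, 2.12], [-1.47, 1.34], [0.16, 2.42], [-1.27, 4.41], [0.06, 2.06], [-2.6, 2.6]. Speed limits (rad/s): [2.22, 2.22, 2.79, 2.79, 3.14, 3.14, 3.14].

### API

Orientations are given as a unit quaternion [x, y, z, w].
In Python, from bench import r gives the robot as it stands.
- The arm moves only by the tool send_rows, never from a script. Its argument "commands" is a list of rows, each a list of 7 numbers: the shift along the world's x, y, z normalised to -1 to 1, where 1 is 0.03 m, then the turn, a rotation vector about the world's x, y, z normalised to -1 to 1, where 1 is 5 degrees, then the gripper command: -1 is fully open, 1 is shut, values between are in proportion. In form: [[tx, ty, tz, ax, ay, az, jaw], ...]. A call has 1 to 10 rows; each row shifts and turns the pose as measured when the row begins; what a row does not reach is not made up. A row lasts 1/12 s, in which the tool goes at most 41.7 mm and 7.16 degrees, less where a joint would pass 70% of its speed; a pose out of reach is approached as far as the arm can. A call with a number of a shift or a turn outside -1 to 1 is refused whole. A call with a gripper value outside its range is refused whole. The fingers move at their own pace and stop on an object; "grip_force" is the grip in N (left out, the last holds). Time passes only in rows, so rows that do not move let the fingers close. It gives the time, the measured TCP pose, the force and the opening at its end, in the units of the state.
- r.read_state(): the state, without advancing time (a new reading comes with each control period).
- r.camera(name): name is "scene" or "top" or "wrist"; returns the picture (480x640x3 uint8, blue, green, red); there is no depth.
- r.calibration(name): a dict with "K" (3x3 intrinsics, pixels), "R" (3x3) and "t" (3): a world point X has camera coordinates R X + t; the wrist camera has in their place "mount" (4x4, takes a point from camera to tool coordinates, whose origin is the TCP and whose axes are the flange's). Camera axes: x right, y down, z forward; pixel columns grow to the right and rows downward; lengths in m; the calibration is good to about 2 mm. A picture is of the moment at which its call begins: read the wrist's pose just before it. calibration takes no time and is no camera call.
- r.close_job(): hands the job in, once; it reports no verdict.
The state is a dict: "time": time; "joint_positions": joint angles; "joint_vel": joint speeds; "joint_torque": joint torques, N m; "ee_pos": TCP position; "eef_rot": TCP orientation; "ft_force": force on the tool from outside, world axes, zero at the start; "torque": the same for the moment, N m; "width": finger opening in m.
Only numpy, scipy, OpenCV 4.12 (cv2) and the standard library are available. Lean on these libraries where they do the work, as an engineer would, in place of code of your own. Each camera call takes 0.05 s, during which the arm holds its last target.

### The job

Set the flanged bronze bushing down gently in the empty compartment of the open steel parts case and close the case: lift the hook stay off its pin beside the lid hinge and swing it right over to lie forward on its rest, then bring the lid down under control, without letting it slam, until it is fully shut. Leave everything else on the table and in the case where it is.

Things in the scene. Friction and masses are not known exactly. Their poses are not given: they have to be found in the camera images.
- bushing_flanged_center (a point): Flanged bronze bushing, the part to put away: a bored cylinder 36 mm in diameter and 45 mm high, standing on a flange 52 mm in diameter and 6 mm thick (flange underneath). About 0.24 kg. This point is its centre, half-way up, 22.5 mm above its underside; z up the axis.
- bushing_plain_center (a point): Plain bronze bushing, not to be moved: the same 36 mm diameter and 45 mm height but no flange. The two bushings stand to the left of the case and may have changed places. Point at its centre, half-way up.
- case: Grey sheet-steel parts case fixed to the table, 200 mm deep (x), 270 mm wide (y), rim 70 mm up, walls 4 mm. Origin: centre of its underside. x points from its front (robot side) to its hinge side at the back, y to its left. A partition along x at y = 0, 50 mm high, halves it: the left half (+y) is empty, the right holds the sensor base. A bracket outside the right wall carries the stay.
- bay (a point): Centre of the floor (inner, 4 mm above the table) of the empty left compartment, which is 192 mm (x) by 128 mm (y) inside and 66 mm deep below the rim.
- lid (a joint): Lid angle, rad: 0 shut, 1.8 open (start), leaning 13 degrees back past upright on its hinge stop, where it stays by itself once the stay is off. The hinge is free: forward of upright the lid (about 0.5 kg) falls shut unless held. Lid 206 by 278 mm, 5 mm above the hinge line when shut, with a 12 mm turned-down edge.
- lid_hinge (a point): Point on the lid's hinge line (parallel to the case's y), at the middle of the case's back rim, 70 mm above the table and 100 mm behind the case's origin.
- lid_handle (a point): Grip centre of the steel bow handle on the lid's outer face: round bar, 10 mm diameter, 100 mm long, parallel to the hinge, 170 mm from the hinge along the lid, bar centre 41 mm off the outer face. Lid open: the bar is behind the lid (+x side), which rises about 42 mm above it. Lid shut: on top, 116 mm above the table.
- stay (a joint): Angle of the hook stay, rad: 0 hooked down over the pin on the lid's right edge (start); grows as its free end is lifted, up and over towards the robot; 1.2 upright; 2.8 lying level and forward on its rest peg (end stop). Free pivot: by its weight (0.14 kg) it falls back on the pin before upright, forward onto the rest after it. While hooked, the lid cannot move.
- stay_grip (a point): Centre of the stay's round black side handle: cylinder 16 mm in diameter, 50 mm long, axis parallel to the hinge, its centre 56 mm right of the bar's middle (y = -202 mm in the case's frame, 63 mm right of the lid's edge) and 75 mm from the pivot axis. It starts 124 mm above the table and moves on a 75 mm arc about the pivot axis.
- stay_pivot (a point): Stay's pivot, at x = 5 mm, y = -146 mm in the case's frame (right wall), 98 mm above the table; its axis is parallel to the hinge. The stay is a flat steel bar 6 mm thick (y), 12 mm wide, 109 mm from pivot to the lid's pin (8 mm diameter) and 13 mm past it; its notch opens downward.
- sensor_base: Bystander: grey cast-iron sensor base standing in the right half of the case, flange 86 mm in diameter, 46 mm high. Origin under its centre.
- bezel: Bystander: olive bakelite meter bezel lying flat, 100 mm square, 16 mm thick, round window. Origin under its centre.
- insulator: Bystander: cream porcelain insulator standing upright, three sheds, 60 mm in diameter and 88 mm high. Origin under its centre.
- plug_gauge: Bystander: steel plug gauge lying on the table, about 130 mm long, 28 mm thick. Origin under its centre.
- driver: Bystander: wooden-handled screwdriver lying on the table, about 200 mm long.
There are look-alikes about, which are no part of the job. What is shaped like the part that bears bushing_flanged_center but orange, pink or red is not meant.

How it is judged:
On the way:
1. the stay is off its pin and lies forward on its rest while the lid still stands open (value of joint stay above 2.6 rad and value of joint lid above 1.4 rad), for 0.2 s.
At the end, for the whole second after the job is handed in: The flanged bushing is in the left compartment of the case (its centre within the compartment and less than 50 mm above the table), the lid is shut to within 0.03 rad (6 mm at its front edge) and still, and the stay lies forward on its rest (beyond 2.6 rad) (x of bushing_flanged_center in the frame of case between -0.09 and 0.09 m and y of bushing_flanged_center in the frame of case between 0.01 and 0.125 m and z of bushing_flanged_center in the frame of case below 0.05 m and value of joint lid below 0.03 rad and value of joint stay above 2.6 rad and velocity of joint lid below 0.05 rad/s); the robot touches nothing.
It fails at once if the lid slams or is dropped (closing faster than 2.5 rad/s, about 0.5 m/s at its front edge) (velocity of joint lid below -2.5 rad/s).
It fails at once if the flanged bushing is dropped or thrown (faster than 0.9 m/s) (linear speed of bushing_flanged above 0.9 m/s).
It fails at once if another object is moved by more than 30 mm (distance of any of bushing_plain_center, sensor_base, bezel, insulator, plug_gauge, driver from where it was at the start of the episode above 0.03 m).
It also fails if it takes over 72 s, if anything falls off the work surface, if the arm or the gripper's body presses on something with over 40 N, if the wrist force passes 120 N, or if a joint passes its speed limit or range.

## Working session

There is one attempt and no reset: what is moved stays moved. The work goes in short steps, Python scripts to look and compute and a tool call to move; the robot and the scene stay as the last step left them, time stands still between calls to the robot, and variables do not carry over. Pictures are saved under pics/ and viewed, and the job is handed in when it is done.

Besides the shell and the picture viewer there is one more tool, called after "Call:" by a JSON object that holds its "api" and its "payload", one argument or row to a line. send_rows: Moves the arm, as the interface text tells. Scaled input: -1 to 1 covers 0.03 m each way for a shift and 5 degrees each way for a turn. Its arguments: {"type":"object","properties":{"commands":{"type":"array"},"grip_force":{"type":"number"}},"required":["commands"]}

```bash
ls; mkdir -p pics
python3 - <<'E'
from bench import r
import cv2,numpy as np
s=r.read_state()
for k,v in s.items(): print(k,np.round(v,3))
print(r.hold_point_z)
for n in ("scene","top"):
    cv2.imwrite(f"pics/{n}0.png",r.camera(n)); c=r.calibration(n); print(n,{k:np.round(v,4).tolist() for k,v in c.items()})
c=r.calibration("wrist");print({k:np.round(v,4).tolist() for k,v in c.items()})
E
```

```text
pics
time 0.0
joint_positions [ 1.308  0.333 -0.065  1.461  0.022  1.35  -0.089]
joint_vel [-0.001 -0.001 -0.    -0.001  0.001  0.     0.001]
joint_torque [-0.0000e+00 -6.2326e+01  2.4000e-02 -3.8989e+01 -6.1000e-02  4.0000e-02
  0.0000e+00]
ee_pos [ 0.148 -0.607  0.222]
eef_rot [ 0.993  0.12  -0.    -0.001]
ft_force [ 0.021 -0.342 -0.212]
torque [ 0.007 -0.019  0.028]
width 0.087
0.0187
scene {'K': [[621.6132, 0.0, 324.4113], [0.0, 621.6132, 243.6898], [0.0, 0.0, 1.0]], 'R': [[-0.3814, 0.9243, -0.0128], [0.7778, 0.3134, -0.5448], [-0.4995, -0.2177, -0.8385]], 't': [0.1869, -0.3427, 1.7144]}
top {'K': [[551.6491, 0.0, 314.7923], [0.0, 551.6491, 235.3757], [0.0, 0.0, 1.0]], 'R': [[0.0295, -0.9995, -0.0082], [-0.9968, -0.0288, -0.0745], [0.0742, 0.0104, -0.9972]], 't': [-0.0072, 0.5137, 1.5264]}
{'K': [[356.4806, 0.0, 321.557], [0.0, 356.4806, 236.5741], [0.0, 0.0, 1.0]], 'mount': [[-0.0002, -0.956, -0.2932, 0.0812], [1.0, 0.0002, -0.0012, -0.0], [0.0012, -0.2932, 0.956, -0.1608], [0.0, 0.0, 0.0, 1.0]]}
```

View pics/scene0.png

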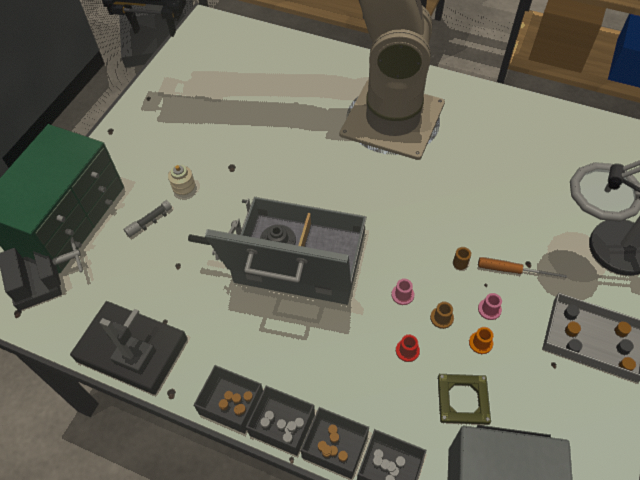

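View pics/top0.png

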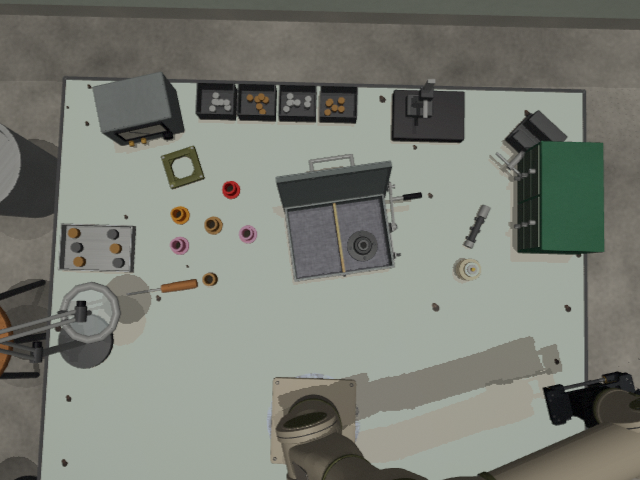

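Candidates for the flanged bushing in the top view: bronze (213,225), plain bronze without a flange (210,279), orange (180,214), red (231,189), pink (179,245) and pink (247,233). I choose the bronze one with a flange at (213,225), and I'll check it in a close crop.

Run:
```python
import cv2
t=cv2.imread("pics/top0.png"); s=cv2.imread("pics/scene0.png")
cv2.imwrite("pics/c1.png",cv2.resize(t[170:295,150:280],None,fx=4.6,fy=4.6,interpolation=cv2.INTER_CUBIC))
cv2.imwrite("pics/c2.png",cv2.resize(t[145:290,270:430],None,fx=4,fy=4,interpolation=cv2.INTER_CUBIC))
cv2.imwrite("pics/c3.png",cv2.resize(s[235:370,380:520],None,fx=4,fy=4,interpolation=cv2.INTER_CUBIC))
cv2.imwrite("pics/c4.png",cv2.resize(s[180:340,180:380],None,fx=4,fy=3.7,interpolation=cv2.INTER_CUBIC))
```

```text
(no output)
```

View pics/c1.png

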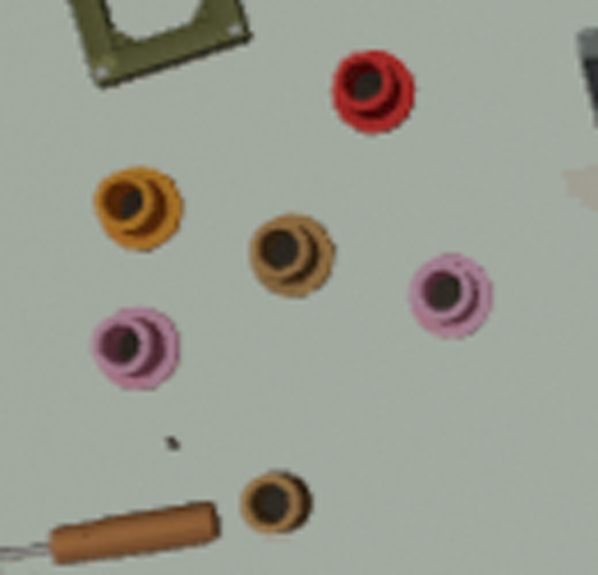

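View pics/c2.png

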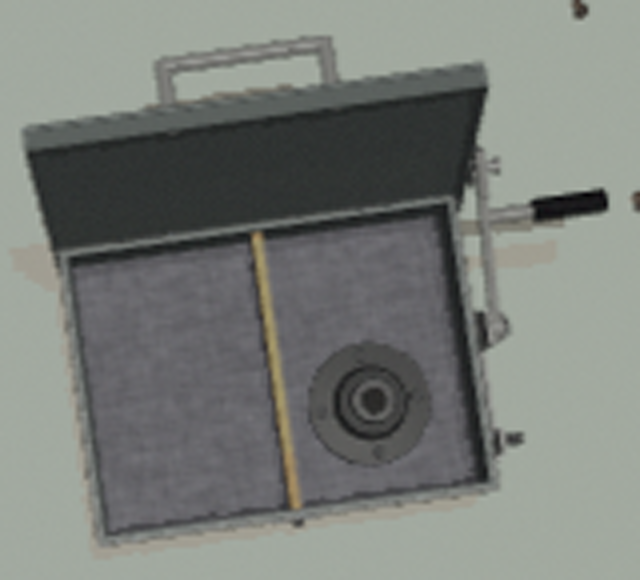

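View pics/c3.png

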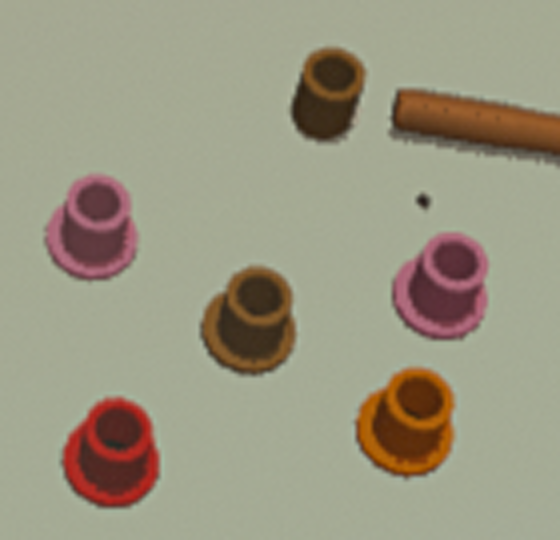

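View pics/c4.png

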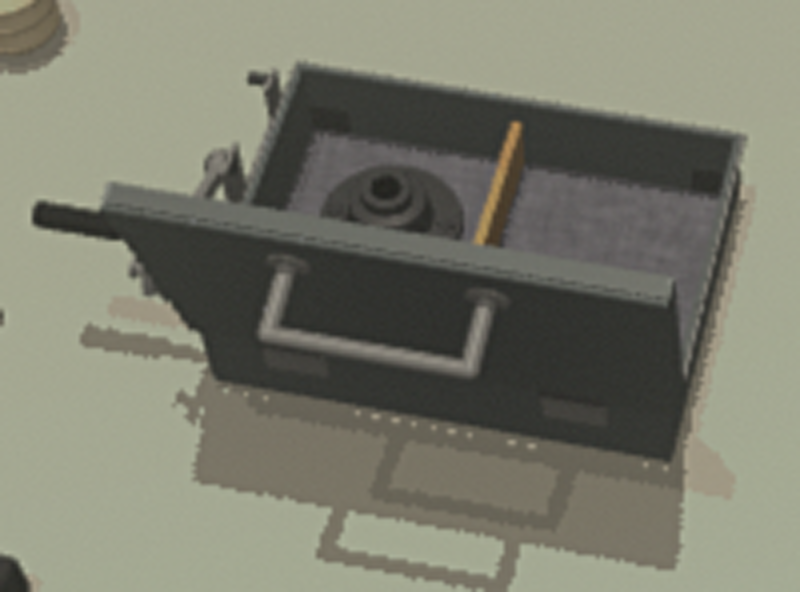

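```bash
cat > h.py <<'E'
import numpy as np,cv2
from scipy.optimize import least_squares
from bench import r
def proj(n,X):
    c=r.calibration(n);K,R,t=map(np.array,(c["K"],c["R"],c["t"]))
    p=np.atleast_2d(X)@R.T+t; p=p@K.T; return p[:,:2]/p[:,2:]
def ray(n,uv,z):
    c=r.calibration(n);K,R,t=map(np.array,(c["K"],c["R"],c["t"]))
    d=R.T@np.linalg.inv(K)@np.array([uv[0],uv[1],1.]);o=-R.T@t
    return o+d*(z-o[2])/d[2]
def c2w(p,X):
    X=np.atleast_2d(X);c,s=np.cos(p[2]),np.sin(p[2])
    return np.c_[p[0]+c*X[:,0]-s*X[:,1],p[1]+s*X[:,0]+c*X[:,1],X[:,2]]
E
cat > fit.py <<'E'
from h import *
T=[((-.1,.135,.07),(100,546)),((-.1,-.135,.07),(497,488)),((.1,.135,.07),(66,256)),((-.096,0,.05),(296,508)),((.096,0,.05),(256,235))]
S=[((-.1,-.135,.07),(299,64)),((-.1,.135,.07),(746,135)),((-.096,0,.05),(515,123))]
tx=np.array([a for a,b in T]);tu=np.array([(b[0]/4+270-.4,b[1]/4+145-.4) for a,b in T])
sx=np.array([a for a,b in S]);su=np.array([(b[0]/4+180-.4,b[1]/3.7+180-.4) for a,b in S])
f=lambda p:np.r_[(proj("top",c2w(p,tx))-tu).ravel(),(proj("scene",c2w(p,sx))-su).ravel()]
q=least_squares(f,[0.6,0,0.1]);print(q.x,np.degrees(q.x[2]));print(np.round(f(q.x).reshape(-1,2),1))
for n,uvr,uvf in (("top",(281/4.6+150-.4,250/4.6+170-.4),(293/4.6+150-.4,255/4.6+170-.4)),("scene",(260/4+380-.4,297/4+235-.4),(249/4+380-.4,328/4+235-.4))):
    print(n,"ring",ray(n,uvr,.045),"flange",ray(n,uvf,.005))
for n,uv in (("top",(275/4.6+150-.4,503/4.6+170-.4)),("scene",(334/4+380-.4,74/4+235-.4))): print("plain",ray(n,uv,.045))
p=q.x
pts={"grip":(0.005-0,-.202,.124)}
# stay grip: arc from pivot r .075, z .124 -> dx
dx=np.sqrt(.075**2-.026**2);g=(0.005+dx,-.202,.124);hd=(.1+.170*np.sin(1.8-np.pi/2)+.046*np.cos(.229),0,.07+.17*np.cos(.229)-.046*np.sin(.229))
for nm,X in (("grip",g),("pivot",(.005,-.146,.098)),("bay",(0,.067,.004)),("handle",hd)):
    w=c2w(p,X);print(nm,w,proj("top",w),proj("scene",w), "crop",(proj("top",w)-[270,145])*4,(proj("scene",w)-[180,180])*[4,3.7])
E
python3 fit.py
```

```text
[ 0.50583844 -0.05773469  0.16583624] 9.501716356161893
[[-0.3 -0. ]
 [-0.3  0.8]
 [-1.6 -0.6]
 [-0.2  1.2]
 [ 0.1  0.3]
 [-0.8  0. ]
 [-1.6  0.6]
 [-0.1  0.2]]
top ring [0.53511409 0.29603432 0.045     ] flange [0.53582574 0.2965238  0.005     ]
scene ring [0.53267845 0.2996564  0.045     ] flange [0.53157106 0.29919523 0.005     ]
plain [0.38362988 0.29301454 0.045     ]
plain [0.3795784 0.2983277 0.045    ]
grip [[ 0.61349941 -0.24452496  0.124     ]] [[411.82469818 197.212364  ]] [[198.60148831 239.24557275]] crop [[567.29879274 208.84945599]] [[ 74.40595324 219.20861916]]
pivot [[ 0.53487111 -0.20090628  0.098     ]] [[393.27018224 227.48910577]] [[234.37567891 224.7051845 ]] crop [[493.08072895 329.95642309]] [[217.50271565 165.40918265]]
bay [[0.49477827 0.00834612 0.004     ]] [[314.44963294 242.44133676]] [[326.89835198 261.79250022]] crop [[177.79853178 389.76534706]] [[587.59340793 302.63225083]]
handle [[ 0.68674547 -0.02745566  0.22511979]] [[330.56389482 159.18555162]] [[270.39264351 275.18208752]] crop [[242.25557929  56.74220649]] [[361.57057405 352.17372382]]
```

The crops confirm the choice: (213,225) is bronze, has a flange and stands on it. The plain bushing is at (210,279). The case fit residuals are 1.6 px or less, and the black stay handle appears where the fit predicts it. I'll do the stay first.

```bash
cat >> h.py <<'E'
from scipy.spatial.transform import Rotation as Ro
CASE=np.array([0.5058,-0.0577,0.1658])
def Rt(jawyaw,tilt=0):
    # tool down, tool y at yaw jawyaw(deg); tilt(deg) about case y axis: +tilt leans the body toward +case x
    a=np.radians(jawyaw);y=np.array([np.cos(a),np.sin(a),0]);z=np.array([0,0,-1.]);x=np.cross(y,z)
    R=np.c_[x,y,z]; ax=c2w([0,0,CASE[2]],[0,1,0])[0]
    return Ro.from_rotvec(ax*np.radians(tilt))*Ro.from_matrix(R)
def go(grasp,R,dep=None):
    """grasp: world grasp point; prints shift and turn in units"""
    s=r.read_state();dep=r.hold_point_z if dep is None else dep
    tcp=np.array(grasp)+R.as_matrix()[:,2]*dep
    d=tcp-np.array(s["ee_pos"]);rv=(R*Ro.from_quat(s["eef_rot"]).inv()).as_rotvec(degrees=True)
    print("t",round(s["time"],2),"tcp",np.round(s["ee_pos"],4),"target",np.round(tcp,4),"units",np.round(d/.03,2),"turn",np.round(rv/5,2),"w",round(float(s["width"]),4),"F",np.round(s["ft_force"],1),"j",np.round(s["joint_positions"],2))
E
python3 - <<'E'
from h import *
g=c2w(CASE,(.0753,-.207,.124))[0];print(g)
go(g+[0,0,.12],Rt(9.5)); go(g,Rt(9.5))
E
```

```text
[ 0.61423096 -0.24943372  0.124     ]
t 0.1 tcp [ 0.1483 -0.6068  0.2218] target [ 0.6142 -0.2494  0.2253] units [15.53 11.91  0.12] turn [-1.000e-02 -1.000e-02  1.715e+01] w 0.0868 F [-0.3  0.3  0. ] j [ 1.31  0.33 -0.06  1.46  0.02  1.35 -0.09]
t 0.1 tcp [ 0.1483 -0.6068  0.2218] target [ 0.6142 -0.2494  0.1053] units [15.53 11.91 -3.88] turn [-1.000e-02 -1.000e-02  1.715e+01] w 0.0868 F [-0.3  0.3  0. ] j [ 1.31  0.33 -0.06  1.46  0.02  1.35 -0.09]
```

Call:
{"api": "send_rows", "payload": {
  "commands": [
    [0.7,0.55,0.2,0,0,0.9,-0.1],
    [0.75,0.55,0.2,0,0,0.9,-0.1],
    [0.75,0.55,0.2,0,0,0.9,-0.1],
    [0.75,0.55,0,0,0,0.9,-0.1],
    [0.75,0.55,0,0,0,0.9,-0.1],
    [0.75,0.55,0,0,0,0.9,-0.1],
    [0.75,0.55,0,0,0,0.9,-0.1],
    [0.75,0.55,0,0,0,0.9,-0.1],
    [0.75,0.55,0,0,0,0.9,-0.1],
    [0.75,0.55,0,0,0,0.9,-0.1]
  ],
  "grip_force": 15
}}

```text
time: 0.93
ee_pos: [0.3707, -0.4356, 0.2359]
eef_rot: [0.866, 0.499, -0.004, -0.003]
ft_force: [0.4, -1.0, -0.7]
width: 0.0482
```

```bash
cat > st.py <<'E'
from h import *
g=c2w(CASE,(.0753,-.207,.124))[0]
go(g+[0,0,.12],Rt(9.5))
E
python3 st.py
```

```text
t 0.93 tcp [ 0.3707 -0.4356  0.2359] target [ 0.6142 -0.2494  0.2253] units [ 8.12  6.21 -0.35] turn [ 0.03 -0.11  7.92] w 0.0482 F [ 0.4 -1.  -0.7] j [ 1.06  0.23 -0.32  1.57  0.08  1.36  0.2 ]
```

Call:
{"api": "send_rows", "payload": {
  "commands": [
    [0.8,0.62,0,0,0,0.8,-0.1],
    [0.8,0.62,0,0,0,0.8,-0.1],
    [0.8,0.62,0,0,0,0.8,-0.1],
    [0.8,0.62,0,0,0,0.8,-0.1],
    [0.8,0.62,0,0,0,0.8,-0.1],
    [0.8,0.62,0,0,0,0.8,-0.1],
    [0.8,0.62,0,0,0,0.8,-0.1],
    [0.8,0.62,0,0,0,0.8,-0.1],
    [0.8,0.62,0,0,0,0.8,-0.1],
    [0.6,0.5,0,0,0,0.7,-0.1]
  ]
}}

```text
time: 1.77
ee_pos: [0.6132, -0.2416, 0.2324]
eef_rot: [0.633, 0.774, -0.006, -0.004]
ft_force: [0.5, -0.4, 0.5]
width: 0.0481
```

```bash
python3 st.py
```

```text
t 1.77 tcp [ 0.6132 -0.2416  0.2324] target [ 0.6142 -0.2494  0.2253] units [ 0.04 -0.26 -0.24] turn [ 0.05 -0.16 -0.38] w 0.0481 F [ 0.5 -0.4  0.5] j [ 0.68  0.47 -0.54  1.31  0.24  1.44  0.35]
```

Call:
{"api": "send_rows", "payload": {
  "commands": [
    [0.05,-0.26,-0.24,0.05,-0.16,-0.38,-0.1],
    [0,0,0,0,0,0,-0.1]
  ]
}}

```text
time: 1.93
ee_pos: [0.6186, -0.2424, 0.2234]
eef_rot: [0.641, 0.767, 0.002, -0.001]
ft_force: [-1.0, -1.5, -0.6]
width: 0.0479
```

```bash
cat >> h.py <<'E'
def wproj(X,s):
    c=r.calibration("wrist");T=np.eye(4);T[:3,:3]=Ro.from_quat(s["eef_rot"]).as_matrix();T[:3,3]=s["ee_pos"]
    M=T@np.array(c["mount"]);p=np.c_[np.atleast_2d(X),np.ones(len(np.atleast_2d(X)))]@np.linalg.inv(M).T
    q=p[:,:3]@np.array(c["K"]).T;return q[:,:2]/q[:,2:]
E
python3 st.py
python3 - <<'E'
from h import *
s=r.read_state();im=r.camera("wrist")
pts=wproj(c2w(CASE,[(.0753,-.177,.124),(.0753,-.202,.124),(.0753,-.227,.124),(.005,-.146,.098)]),s);print(pts)
for u,v in pts: cv2.circle(im,(int(u),int(v)),3,(0,255,0),1)
cv2.imwrite("pics/w1.png",im)
E
```

```text
t 1.93 tcp [ 0.6186 -0.2424  0.2234] target [ 0.6142 -0.2494  0.2253] units [-0.14 -0.24  0.06] turn [-0.06  0.   -0.15] w 0.0479 F [-1.  -1.5 -0.6] j [ 0.68  0.47 -0.54  1.32  0.23  1.41  0.34]
[[314.00058334 208.39456861]
 [313.78937354 240.40085535]
 [313.5890252  270.76121742]
 [225.78203819 161.82547135]]
```

View pics/w1.png

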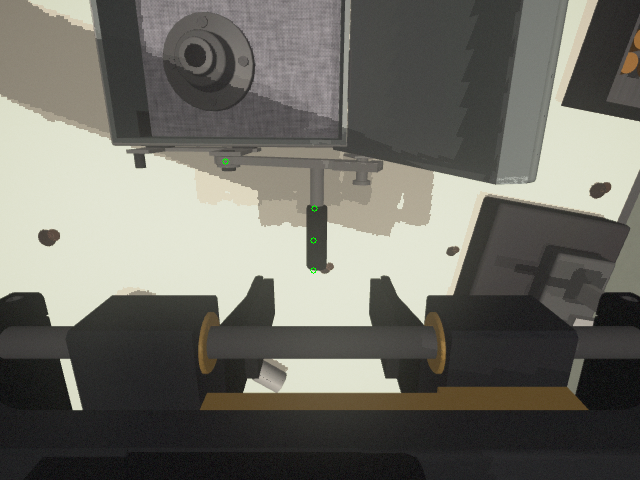

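The wrist view shows the black handle spanning (316,207)–(317,268), within 3 px of the prediction. I'll descend onto it.

Call:
{"api": "send_rows", "payload": {
  "commands": [
    [-0.07,-0.12,-0.8,-0.03,0,-0.08,-0.1],
    [-0.07,-0.12,-0.8,-0.03,0,-0.07,-0.1],
    [0,0,-0.8,0,0,0,-0.1],
    [0,0,-0.8,0,0,0,-0.1],
    [0,0,-0.4,0,0,0,-0.1]
  ]
}}

```text
time: 2.4
ee_pos: [0.6139, -0.2499, 0.118]
eef_rot: [0.645, 0.764, 0.0, 0.003]
ft_force: [-0.5, -0.2, -0.9]
width: 0.0482
```

```bash
sed -i 's/\[0,0,.12\]/[0,0,0]/' st.py; python3 st.py
```

```text
t 2.4 tcp [ 0.6139 -0.2499  0.118 ] target [ 0.6142 -0.2494  0.1053] units [ 0.01  0.01 -0.42] turn [ 0.05  0.06 -0.02] w 0.0482 F [-0.5 -0.2 -0.9] j [ 0.69  0.53 -0.52  1.46  0.28  1.21  0.3 ]
```

Call:
{"api": "send_rows", "payload": {
  "commands": [
    [0.05,0,-0.4,0.05,0.05,0,-0.1],
    [0,0,-0.05,0,0,0,-0.1],
    [0,0,0,0,0,0,0.7],
    [0,0,0,0,0,0,1],
    [0,0,0,0,0,0,1],
    [0,0,0,0,0,0,1]
  ],
  "grip_force": 12
}}

```text
time: 2.9
ee_pos: [0.6148, -0.2514, 0.1052]
eef_rot: [0.646, 0.763, -0.0, -0.0]
ft_force: [0.1, -0.5, -0.7]
width: 0.0286
```

```bash
python3 st.py
```

```text
t 2.9 tcp [ 0.6148 -0.2514  0.1052] target [ 0.6142 -0.2494  0.1053] units [-0.02  0.07  0.  ] turn [-0. -0. -0.] w 0.0286 F [ 0.1 -0.5 -0.7] j [ 0.69  0.55 -0.52  1.46  0.28  1.2   0.3 ]
```

Call:
{"api": "send_rows", "payload": {
  "commands": [
    [0,0,0,0,0,0,1],
    [0,0,0,0,0,0,1],
    [0,0,0,0,0,0,1],
    [0,0,0,0,0,0,1]
  ]
}}

```text
time: 3.23
ee_pos: [0.6161, -0.2514, 0.1075]
eef_rot: [0.646, 0.763, 0.001, 0.001]
ft_force: [0.3, -0.5, -2.2]
width: 0.0154
```

```bash
cat > arc.py <<'E'
from h import *
# 18 steps
P=[]
for i in range(0,21):
    a=np.radians(20.3)+2.8*i/20
    P.append(c2w(CASE,(.005+.075*np.cos(a),-.207,.098+.075*np.sin(a)))[0])
P=np.array(P);print(np.round(np.diff(P,axis=0)/.03,2).tolist()); 
print(np.round(P-[0,0,r.hold_point_z],4).tolist())
E
python3 st.py;python3 arc.py
```

```text
t 3.23 tcp [ 0.6161 -0.2514  0.1075] target [ 0.6142 -0.2494  0.1053] units [-0.06  0.07 -0.07] turn [ 0.01  0.03 -0.01] w 0.0154 F [ 0.3 -0.5 -2.2] j [ 0.69  0.55 -0.52  1.46  0.28  1.2   0.3 ]
[[-0.14, -0.02, 0.32], [-0.18, -0.03, 0.3], [-0.22, -0.04, 0.27], [-0.26, -0.04, 0.23], [-0.29, -0.05, 0.19], [-0.31, -0.05, 0.15], [-0.33, -0.06, 0.11], [-0.34, -0.06, 0.06], [-0.34, -0.06, 0.01], [-0.34, -0.06, -0.04], [-0.33, -0.06, -0.09], [-0.32, -0.05, -0.13], [-0.3, -0.05, -0.18], [-0.27, -0.05, -0.22], [-0.24, -0.04, -0.25], [-0.2, -0.03, -0.29], [-0.16, -0.03, -0.31], [-0.11, -0.02, -0.33], [-0.07, -0.01, -0.34], [-0.02, -0.0, -0.35]]
[[0.6143, -0.2494, 0.1053], [0.61, -0.2501, 0.1149], [0.6045, -0.2511, 0.1237], [0.5978, -0.2522, 0.1317], [0.59, -0.2535, 0.1387], [0.5814, -0.2549, 0.1445], [0.5721, -0.2565, 0.149], [0.5622, -0.2581, 0.1522], [0.552, -0.2598, 0.154], [0.5417, -0.2616, 0.1542], [0.5314, -0.2633, 0.153], [0.5214, -0.265, 0.1504], [0.5118, -0.2666, 0.1464], [0.5029, -0.2681, 0.1411], [0.4948, -0.2694, 0.1345], [0.4877, -0.2706, 0.1269], [0.4817, -0.2716, 0.1183], [0.477, -0.2724, 0.109], [0.4736, -0.273, 0.0991], [0.4715, -0.2733, 0.0888], [0.4709, -0.2734, 0.0783]]
```

The grip holds the 16 mm handle (width 15.4 mm). Now I'll lift it along the arc.

Call:
{"api": "send_rows", "payload": {
  "commands": [
    [-0.14,-0.02,0.32,0,0,0,1],
    [-0.18,-0.03,0.3,0,0,0,1],
    [-0.22,-0.04,0.27,0,0,0,1],
    [-0.26,-0.04,0.23,0,0,0,1],
    [-0.29,-0.05,0.19,0,0,0,1]
  ]
}}

```text
time: 3.65
ee_pos: [0.5859, -0.2567, 0.1501]
eef_rot: [0.645, 0.764, 0.003, 0.005]
ft_force: [3.7, -0.3, 1.3]
width: 0.0159
```

```bash
cat > arcs.py <<'E'
from h import *
s=r.read_state();p=np.array(s["ee_pos"])+[0,0,r.hold_point_z];c,sn=np.cos(CASE[2]),np.sin(CASE[2])
d=p[:2]-CASE[:2];l=(c*d[0]+sn*d[1]-.005,-sn*d[0]+c*d[1],p[2]-.098)
print("rad",np.hypot(l[0],l[2]),"ang",np.arctan2(l[2],l[0])-np.radians(20.3),"y",l[1],"F",s["ft_force"],"w",s["width"],s["time"],"rotErr/5",np.round((Rt(9.5)*Ro.from_quat(s["eef_rot"]).inv()).as_rotvec(degrees=True)/5,2),s["ee_pos"])
E
python3 arcs.py
```

```text
rad 0.08195526322596115 ang 0.6896834961504161 y -0.20947388009302903 F [ 3.70753095 -0.32930659  1.31939728] w 0.01587025864646044 3.65 rotErr/5 [ 0.02  0.14 -0.03] [ 0.58594364 -0.25667548  0.15014334]
```

Call:
{"api": "send_rows", "payload": {
  "commands": [
    [-0.38,0,0,0,0.1,0,1],
    [-0.38,-0.03,0.05,0,0,0,1],
    [-0.34,-0.05,0.03,0,0,0,1],
    [-0.34,-0.06,0,0,0,0,1]
  ]
}}

```text
time: 3.98
ee_pos: [0.5446, -0.2629, 0.1617]
eef_rot: [0.645, 0.764, 0.003, 0.01]
ft_force: [1.4, 0.3, 1.8]
width: 0.0157
```

```bash
python3 arcs.py
```

```text
rad 0.08238417489058097 ang 1.2231279228769425 y -0.208771185080739 F [1.39504919 0.2781747  1.82519665] w 0.01568265545476029 3.9833 rotErr/5 [ 0.1   0.22 -0.02] [ 0.54464833 -0.26287322  0.16168236]
```

Call:
{"api": "send_rows", "payload": {
  "commands": [
    [-0.34,-0.05,-0.15,0.1,0.2,0,1],
    [-0.33,-0.05,-0.15,0,0,0,1],
    [-0.32,-0.05,-0.18,0,0,0,1],
    [-0.3,-0.05,-0.2,0,0,0,1],
    [-0.27,-0.05,-0.22,0,0,0,1]
  ]
}}

```text
time: 4.4
ee_pos: [0.4905, -0.2716, 0.1361]
eef_rot: [0.646, 0.763, -0.001, -0.001]
ft_force: [12.2, -1.3, -11.8]
width: 0.0156
```

```bash
python3 arcs.py
python3 - <<'E'
from h import *
cv2.imwrite("pics/s2.png",cv2.resize(r.camera("scene")[120:360,120:440],None,fx=2.4,fy=2.4))
E
```

```text
rad 0.07932175847671014 ang 1.9892938366778077 y -0.2084048885336553 F [ 12.24477108  -1.32003593 -11.76427555] w 0.015562326279785 4.4 rotErr/5 [ 0.   -0.03 -0.  ] [ 0.49050842 -0.27156139  0.13609114]
```

View pics/s2.png

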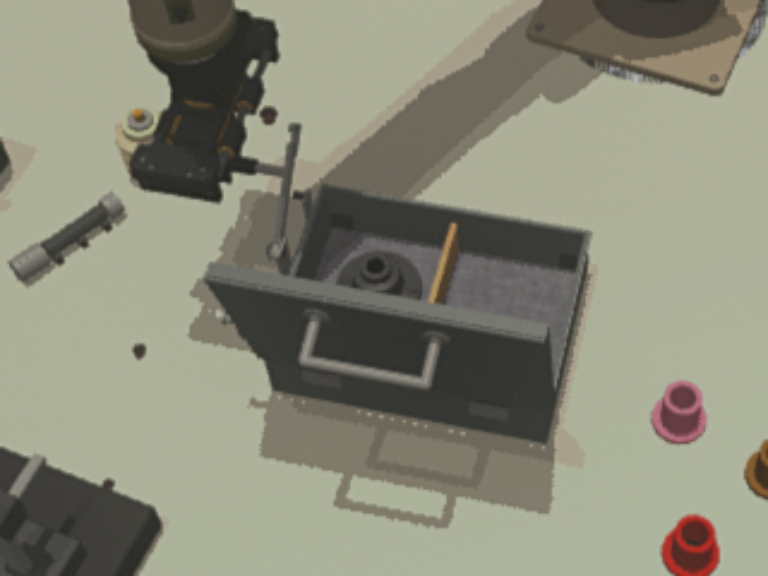

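The stay is past upright and follows the grip. A radial force of about 17 N shows I'm slightly outside the true arc, so I'll bias the path inward.

Call:
{"api": "send_rows", "payload": {
  "commands": [
    [0,0,-0.3,0,0,0,1],
    [-0.1,-0.02,-0.3,0,0,0,1],
    [-0.18,-0.03,-0.3,0,0,0,1]
  ]
}}

```text
time: 4.7
ee_pos: [0.4733, -0.2744, 0.1047]
eef_rot: [0.648, 0.762, -0.004, -0.006]
ft_force: [24.9, -1.5, -7.9]
width: 0.0161
```

```bash
python3 arcs.py
```

```text
rad 0.07709655210904763 ang 2.451403653953178 y -0.20838020253023598 F [24.93574599 -1.51438579 -7.94462186] w 0.01609828345470481 4.7 rotErr/5 [-0.02 -0.17  0.05] [ 0.4733327  -0.27441048  0.10471155]
```

Call:
{"api": "send_rows", "payload": {
  "commands": [
    [0.15,0.02,-0.2,0,-0.1,0,1],
    [0.05,0,-0.25,0,0,0,1],
    [0,0,-0.25,0,0,0,1]
  ]
}}

```text
time: 4.95
ee_pos: [0.4722, -0.2753, 0.0802]
eef_rot: [0.649, 0.761, -0.004, -0.007]
ft_force: [4.3, 0.3, 18.1]
width: 0.0157
```

```bash
python3 arcs.py
```

```text
rad 0.07405800797589411 ang 2.77471897772311 y -0.20903330660909003 F [ 4.26617038  0.31911772 18.07222799] w 0.015734393283015867 4.95 rotErr/5 [-0.03 -0.18  0.09] [ 0.47219393 -0.27526322  0.08023102]
```

It reached the rest (+18 N up). Releasing and rising.

Call:
{"api": "send_rows", "payload": {
  "commands": [
    [0,0,0.1,0,0,0,-0.1],
    [0,0,0,0,0,0,-0.1],
    [0,0,0,0,0,0,-0.1],
    [0,0,0,0,0,0,-0.1],
    [0,0,0.7,0,0,0,-0.1],
    [0,0,0.9,0,0,0,-0.1],
    [0,0,0.9,0,0,0,-0.1],
    [0,0,0.9,0,0,0,-0.1]
  ]
}}

```text
time: 5.62
ee_pos: [0.4628, -0.2717, 0.1783]
eef_rot: [0.649, 0.761, -0.006, -0.018]
ft_force: [0.6, -1.1, -0.2]
width: 0.0471
```

```bash
python3 arcs.py
python3 - <<'E'
from h import *
cv2.imwrite("pics/s3.png",cv2.resize(r.camera("scene")[120:360,120:440],None,fx=2.4,fy=2.4))
cv2.imwrite("pics/w3.png",r.camera("wrist"))
g=np.array([.534,.298,.031])
go(g+[0,0,.17],Rt(22))
E
```

```text
rad 0.12906608667894356 ang 1.912549978241419 y -0.20398470096111943 F [ 0.55339791 -1.06384516 -0.22275834] w 0.04705641342250742 5.6167 rotErr/5 [-0.17 -0.4   0.08] [ 0.4627756  -0.27172045  0.17834239]
t 5.72 tcp [ 0.4653 -0.2729  0.1819] target [0.534  0.298  0.1823] units [2.290e+00 1.903e+01 1.000e-02] turn [-0.08 -0.34  2.59] w 0.0476 F [ 0.5 -0.7 -0. ] j [ 0.91  0.24 -0.54  1.69  0.13  1.27  0.5 ]
```

View pics/s3.png

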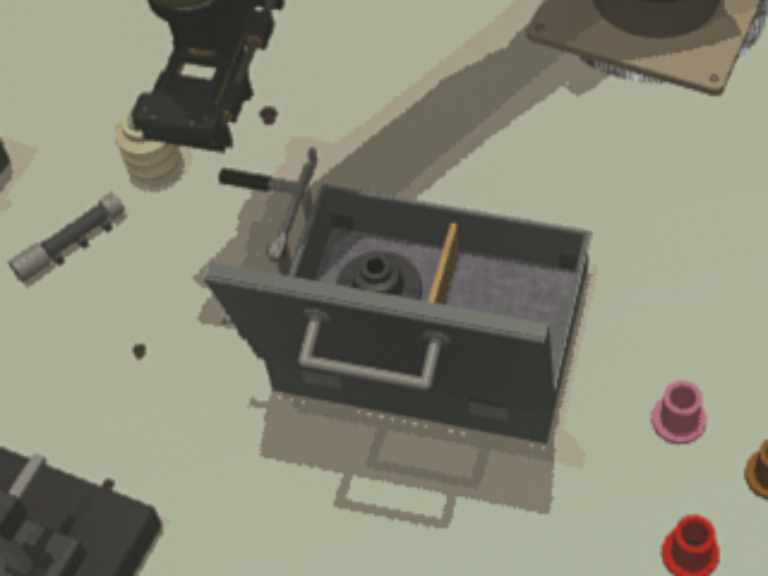

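View pics/w3.png

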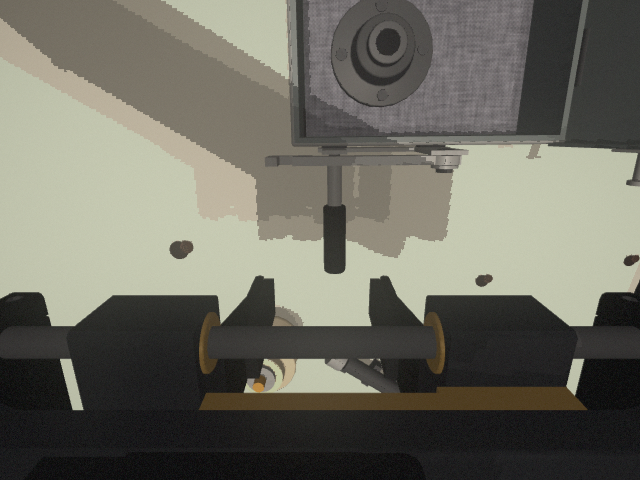

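The stay lies forward and level on its rest, and the lid is still open. Next I'll cross in front of the lid to the bushing.

Call:
{"api": "send_rows", "payload": {
  "commands": [
    [-0.1,0.6,0.2,-0.08,-0.3,0.1,-0.3],
    [-0.1,0.9,0.2,0,0,0.1,-0.3],
    [-0.1,0.95,0.2,0,0,0.1,-0.3],
    [0,0.95,0,0,0,0.1,-0.3],
    [0,0.95,0,0,0,0.1,-0.3],
    [0,0.95,0,0,0,0.1,-0.3],
    [0,0.95,0,0,0,0.1,-0.3],
    [0,0.95,0,0,0,0.1,-0.3],
    [0,0.95,0,0,0,0.1,-0.3],
    [0,0.95,0,0,0,0.1,-0.3]
  ]
}}

```text
time: 6.55
ee_pos: [0.4481, 0.0037, 0.1943]
eef_rot: [0.619, 0.785, -0.003, -0.004]
ft_force: [0.7, 0.0, 0.4]
width: 0.0564
```

```bash
cat > b.py <<'E'
from h import *
import sys
g=np.array([.534,.298,.031+float(sys.argv[1])])
go(g,Rt(22))
E
python3 b.py .15
```

```text
t 6.55 tcp [0.4481 0.0037 0.1943] target [0.534  0.298  0.1623] units [ 2.86  9.81 -1.07] turn [ 0.   -0.11  1.71] w 0.0564 F [0.7 0.  0.4] j [ 0.69  0.01 -0.79  1.9   0.    1.25  0.14]
```

Call:
{"api": "send_rows", "payload": {
  "commands": [
    [0,0.95,0,0,0,0.15,-0.3],
    [0,0.95,0,0,0,0.15,-0.3],
    [0,0.95,0,0,0,0.15,-0.3],
    [0,0.95,0,0,0,0.15,-0.3],
    [0.3,0.95,0,0,0,0.15,-0.3],
    [0.4,0.95,-0.1,0,0,0.15,-0.3],
    [0.5,0.95,-0.2,0,0,0.15,-0.3],
    [0.5,0.95,-0.2,0,0,0.15,-0.3],
    [0.5,0.9,-0.2,0,0,0.15,-0.3],
    [0.5,0.7,-0.2,0,0,0.15,-0.3]
  ]
}}

```text
time: 7.38
ee_pos: [0.5245, 0.2921, 0.1605]
eef_rot: [0.565, 0.825, -0.008, -0.003]
ft_force: [-0.6, -0.8, 1.3]
width: 0.0564
```

```bash
python3 b.py .15
```

```text
t 7.38 tcp [0.5245 0.2921 0.1605] target [0.534  0.298  0.1623] units [0.32 0.2  0.06] turn [ 0.11 -0.15  0.15] w 0.0564 F [-0.6 -0.8  1.3] j [ 0.12  0.49 -0.92  1.56  0.4   1.31 -0.49]
```

Call:
{"api": "send_rows", "payload": {
  "commands": [
    [0.3,0.1,0,0.1,-0.15,0.15,-0.3],
    [0,0,0,0,0,0,-0.3]
  ]
}}

```text
time: 7.55
ee_pos: [0.5329, 0.2996, 0.1563]
eef_rot: [0.557, 0.831, -0.001, -0.003]
ft_force: [-0.3, -0.2, 1.6]
width: 0.0565
```

```bash
python3 b.py .15;  python3 - <<'E'
from h import *
s=r.read_state();im=r.camera("wrist")
a=np.linspace(0,2*np.pi,24,endpoint=False)
for rr,z in ((.018,.045),(.026,.006)):
    pts=wproj(np.c_[.534+rr*np.cos(a),.298+rr*np.sin(a),0*a+z],s)
    for u,v in pts: cv2.circle(im,(int(round(u)),int(round(v))),1,(0,255,0),-1)
cv2.imwrite("pics/w4.png",im)
E
```

```text
t 7.55 tcp [0.5329 0.2996 0.1563] target [0.534  0.298  0.1623] units [ 0.04 -0.05  0.2 ] turn [-0.02 -0.06 -0.07] w 0.0565 F [-0.3 -0.2  1.6] j [ 0.11  0.51 -0.92  1.54  0.41  1.3  -0.48]
```

View pics/w4.png

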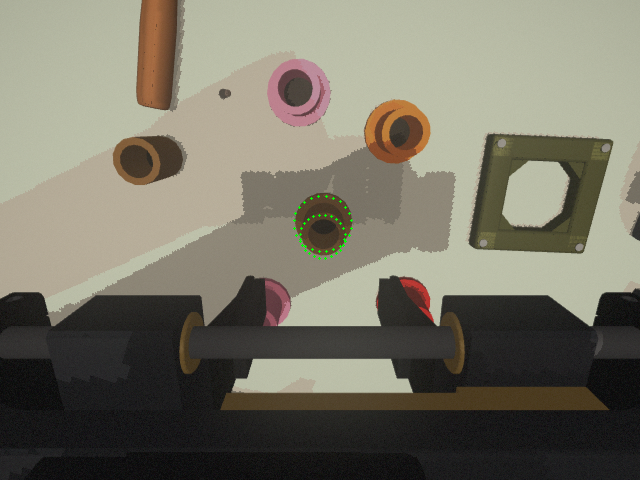

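The wrist overlay sits exactly on the bronze flanged bushing at (323,227), and the neighbours are clear of the finger line. Descending.

Call:
{"api": "send_rows", "payload": {
  "commands": [
    [0.04,-0.05,-0.8,0,0,-0.05,-0.3],
    [0,0,-0.8,0,0,0,-0.3],
    [0,0,-0.8,0,0,0,-0.3],
    [0,0,-0.8,0,0,0,-0.3],
    [0,0,-0.6,0,0,0,-0.3]
  ],
  "grip_force": 25
}}

```text
time: 8.02
ee_pos: [0.5335, 0.2922, 0.0441]
eef_rot: [0.562, 0.827, 0.0, 0.0]
ft_force: [-0.3, 0.2, 0.2]
width: 0.0566
```

```bash
python3 b.py 0
```

```text
t 8.02 tcp [0.5335 0.2922 0.0441] target [0.534  0.298  0.0123] units [ 0.02  0.19 -1.06] turn [0.   0.01 0.07] w 0.0566 F [-0.3  0.2  0.2] j [ 0.07  0.61 -0.85  1.66  0.51  1.11 -0.55]
```

Call:
{"api": "send_rows", "payload": {
  "commands": [
    [0,0.2,-0.4,0,0,0,-0.3],
    [0,0,-0.4,0,0,0,-0.3],
    [0,0,-0.15,0,0,0,-0.3]
  ]
}}

```text
time: 8.27
ee_pos: [0.5323, 0.2934, 0.0124]
eef_rot: [0.564, 0.826, -0.002, 0.001]
ft_force: [0.4, -0.0, -0.2]
width: 0.0565
```

```bash
python3 b.py 0
```

```text
t 8.27 tcp [0.5323 0.2934 0.0124] target [0.534  0.298  0.0123] units [ 0.06  0.15 -0.  ] turn [ 0.05 -0.01  0.12] w 0.0565 F [ 0.4 -0.  -0.2] j [ 0.05  0.65 -0.83  1.67  0.54  1.06 -0.58]
```

Call:
{"api": "send_rows", "payload": {
  "commands": [
    [0.06,0.2,0.03,0,0,0.1,-0.3],
    [0,0,0,0,0,0,0.2],
    [0,0,0,0,0,0,0.5],
    [0,0,0,0,0,0,1],
    [0,0,0,0,0,0,1],
    [0,0,0,0,0,0,1],
    [0,0,0,0,0,0,1]
  ]
}}

```text
time: 8.85
ee_pos: [0.5354, 0.3005, 0.0166]
eef_rot: [0.56, 0.829, -0.001, 0.002]
ft_force: [-0.1, 0.9, -1.9]
width: 0.0352
```

```bash
python3 b.py 0
```

```text
t 8.85 tcp [0.5354 0.3005 0.0166] target [0.534  0.298  0.0123] units [-0.05 -0.08 -0.14] turn [0.03 0.02 0.02] w 0.0352 F [-0.1  0.9 -1.9] j [ 0.04  0.66 -0.83  1.66  0.54  1.07 -0.57]
```

Gripped (35 mm). Lift and carry to the compartment.

Call:
{"api": "send_rows", "payload": {
  "commands": [
    [0,0,0.4,0,0,0,1],
    [0,0,0.7,0,0,0,1],
    [0,0,0.8,0,0,0,1],
    [0,0,0.8,0,0,0,1],
    [0,0,0.8,0,0,0,1],
    [-0.1,-0.3,0.6,0,0,0,1],
    [-0.2,-0.5,0.2,0,0,-0.2,1],
    [-0.2,-0.6,0,0,0,-0.2,1]
  ]
}}

```text
time: 9.52
ee_pos: [0.5165, 0.2607, 0.1555]
eef_rot: [0.572, 0.82, -0.001, -0.0]
ft_force: [0.6, 0.0, -3.0]
width: 0.035
```

```bash
cat > pl.py <<'E'
from h import *
import sys
g=c2w(CASE,(-.015,.067,.036+.004+float(sys.argv[1])))[0]
go(g,Rt(9.5))
E
python3 pl.py .08
```

```text
t 9.52 tcp [0.5165 0.2607 0.1555] target [0.4799 0.0059 0.1013] units [-1.22 -8.49 -1.81] turn [ 0.01 -0.02 -2.15] w 0.035 F [ 0.6  0.  -3. ] j [ 0.2   0.43 -0.94  1.64  0.36  1.26 -0.45]
```

Call:
{"api": "send_rows", "payload": {
  "commands": [
    [-0.2,-0.8,0,0,0,-0.25,1],
    [-0.2,-0.9,0,0,0,-0.25,1],
    [-0.2,-0.9,0,0,0,-0.25,1],
    [-0.15,-0.9,0,0,0,-0.25,1],
    [-0.15,-0.9,0,0,0,-0.25,1],
    [-0.1,-0.9,0,0,0,-0.25,1],
    [-0.1,-0.9,0,0,0,-0.25,1],
    [-0.1,-0.9,0,0,0,-0.2,1],
    [0,-0.7,0,0,0,-0.2,1],
    [0,-0.4,0,0,0,0,1]
  ]
}}

```text
time: 10.35
ee_pos: [0.4739, 0.0064, 0.164]
eef_rot: [0.647, 0.762, -0.0, 0.003]
ft_force: [0.4, -0.3, -2.4]
width: 0.0353
```

```bash
python3 pl.py .08
python3 - <<'E'
from h import *
cv2.imwrite("pics/s5.png",cv2.resize(r.camera("scene")[120:360,120:440],None,fx=2.4,fy=2.4))
E
```

```text
t 10.35 tcp [0.4739 0.0064 0.164 ] target [0.4799 0.0059 0.1013] units [ 0.2  -0.02 -2.09] turn [0.05 0.05 0.04] w 0.0353 F [ 0.4 -0.3 -2.4] j [ 0.73  0.11 -0.87  1.89  0.1   1.18 -0.02]
```

View pics/s5.png

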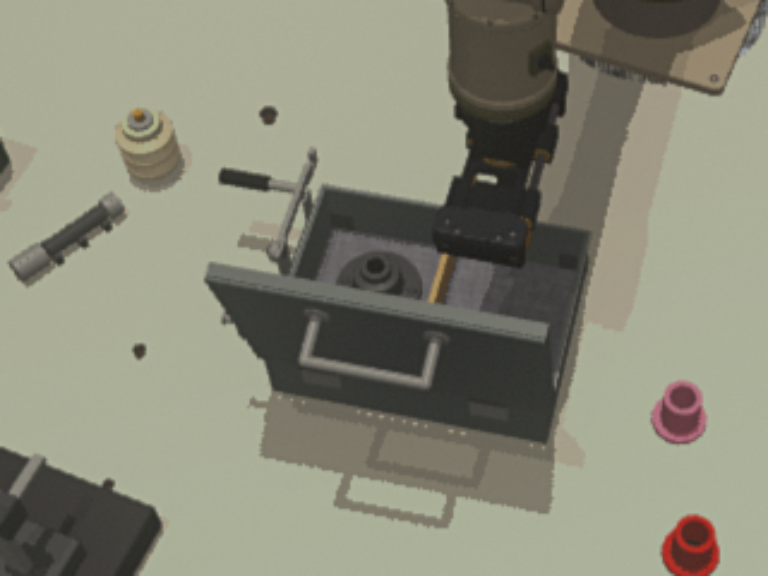

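Call:
{"api": "send_rows", "payload": {
  "commands": [
    [0.15,0,-0.5,0.05,0.05,0,1],
    [0.05,0,-0.7,0,0,0,1],
    [0,0,-0.7,0,0,0,1],
    [0,0,-0.7,0,0,0,1],
    [0,0,-0.6,0,0,0,1],
    [0,0,-0.4,0,0,0,1]
  ]
}}

```text
time: 10.9
ee_pos: [0.4826, 0.0036, 0.0593]
eef_rot: [0.649, 0.761, 0.001, 0.006]
ft_force: [0.1, 0.6, -2.6]
width: 0.0353
```

```bash
python3 pl.py -.02
```

```text
t 10.9 tcp [0.4826 0.0036 0.0593] target [0.4799 0.0059 0.0013] units [-0.09  0.08 -1.93] turn [0.06 0.12 0.08] w 0.0353 F [ 0.1  0.6 -2.6] j [ 0.65  0.28 -0.83  1.98  0.26  0.97 -0.15]
```

Touch is expected at TCP z ≈ 0.021.

Call:
{"api": "send_rows", "payload": {
  "commands": [
    [-0.09,0.08,-0.5,0.06,0.12,0.08,1],
    [0,0,-0.4,0,0,0,1],
    [0,0,-0.2,0,0,0,1]
  ]
}}

```text
time: 11.15
ee_pos: [0.4797, 0.0069, 0.025]
eef_rot: [0.646, 0.764, -0.0, -0.0]
ft_force: [0.3, 0.9, -1.5]
width: 0.0354
```

```bash
python3 pl.py -.02
```

```text
t 11.15 tcp [0.4797 0.0069 0.025 ] target [0.4799 0.0059 0.0013] units [ 0.01 -0.03 -0.79] turn [ 0.   -0.01 -0.02] w 0.0354 F [ 0.3  0.9 -1.5] j [ 0.62  0.35 -0.81  2.    0.31  0.92 -0.19]
```

Call:
{"api": "send_rows", "payload": {
  "commands": [
    [0,0,-0.08,0,0,0,1],
    [0,0,-0.08,0,0,0,1]
  ]
}}

```text
time: 11.32
ee_pos: [0.4797, 0.0072, 0.0199]
eef_rot: [0.645, 0.764, -0.0, -0.0]
ft_force: [-12.9, 0.3, 32.3]
width: 0.0353
```

```bash
python3 pl.py -.02
```

```text
t 11.32 tcp [0.4797 0.0072 0.0199] target [0.4799 0.0059 0.0013] units [ 0.01 -0.04 -0.62] turn [ 0.   -0.01 -0.02] w 0.0353 F [-12.9   0.3  32.3] j [ 0.61  0.36 -0.81  2.01  0.32  0.91 -0.2 ]
```

Contact with the floor. Ease up about 1 mm, release and lift.

Call:
{"api": "send_rows", "payload": {
  "commands": [
    [0,0,0.04,0,0,0,1],
    [0,0,0,0,0,0,0],
    [0,0,0,0,0,0,-0.3],
    [0,0,0,0,0,0,-0.3],
    [0,0,0.1,0,0,0,-0.3],
    [0,0,0.6,0,0,0,-0.3],
    [0,0,0.8,0,0,0,-0.3],
    [0,0,0.9,0,0,0,-0.3],
    [0,0,0.9,0,0,0,-0.3],
    [0,0,0.9,0,0,0,-0.3]
  ]
}}

```text
time: 12.15
ee_pos: [0.479, 0.0079, 0.152]
eef_rot: [0.645, 0.764, -0.0, -0.001]
ft_force: [0.8, -0.9, -0.3]
width: 0.0566
```

Run:
```python
from h import *
cv2.imwrite("pics/w6.png",r.camera("wrist"))
cv2.imwrite("pics/t6.png",cv2.resize(r.camera("top")[130:300,250:450],None,fx=4,fy=3.5))
hd=(.1+.170*np.sin(.229)+.041*np.cos(.229),0,.07+.17*np.cos(.229)-.041*np.sin(.229));print(hd)
w=c2w(CASE,hd)[0];print(w)
go(w,Rt(9.5,13));go(w,Rt(9.5,-13))
```

```text
(np.float64(0.17852028567529848), 0, np.float64(0.22625480708595663))
[ 0.68187217 -0.02823676  0.22625481]
t 12.25 tcp [0.4819 0.008  0.1549] target [ 0.6777 -0.0289  0.208 ] units [ 6.53 -1.23  1.77] turn [-0.43  2.62 -0.03] w 0.0567 F [ 0.9  0.3 -0.6] j [ 0.72  0.15 -0.88  1.88  0.13  1.16 -0.04]
t 12.25 tcp [0.4819 0.008  0.1549] target [ 0.686  -0.0275  0.208 ] units [ 6.81 -1.19  1.77] turn [ 0.44 -2.51 -0.03] w 0.0567 F [ 0.9  0.3 -0.6] j [ 0.72  0.15 -0.88  1.88  0.13  1.16 -0.04]
```

View pics/w6.png

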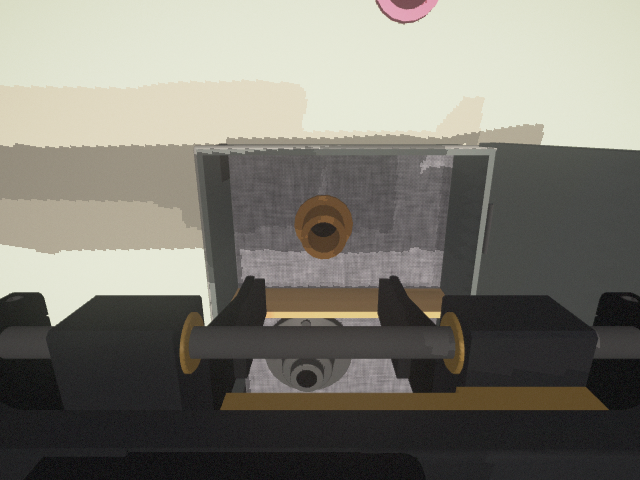

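View pics/t6.png

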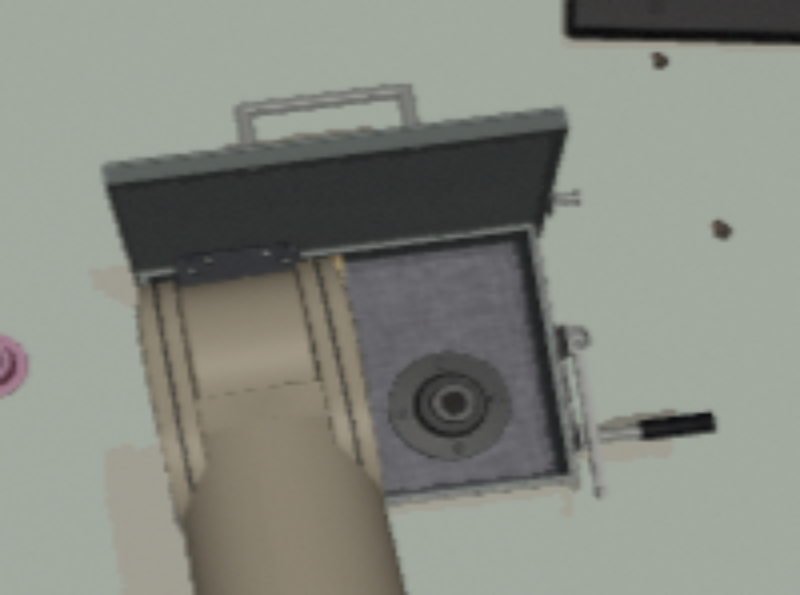

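The bushing stands upright in the left compartment at (323,227), and the stay lies forward. Now I'll go over the lid to the handle: first straight up, then across.

Call:
{"api": "send_rows", "payload": {
  "commands": [
    [0,0,0.9,0,0,0,0.2],
    [-0.1,0,1,0,0,0,0.3],
    [0,0,1,0,0,0,0.3],
    [0,0,1,0,0,0,0.3],
    [0,0,1,0,0,0,0.3],
    [0.2,0,1,0,0,0,0.3],
    [0.6,-0.1,0.6,0,0,0,0.3],
    [0.8,-0.2,0.2,0,0,0,0.3]
  ]
}}

```text
time: 12.92
ee_pos: [0.5222, -0.0, 0.3654]
eef_rot: [0.645, 0.764, -0.001, 0.004]
ft_force: [-0.2, 1.4, 0.7]
width: 0.0306
```

```bash
cat > ld.py <<'E'
from h import *
import sys
back=float(sys.argv[1]);tilt=float(sys.argv[2])
w=c2w(CASE,(.1834,0,.2251))[0];R=Rt(9.5,tilt)
go(w-back*R.as_matrix()[:,2],R,.014)
E
python3 ld.py .12 13
```

```text
t 12.92 tcp [ 0.5222 -0.      0.3654] target [ 0.7102 -0.0235  0.3284] units [ 6.27 -0.78 -1.23] turn [-0.36  2.63 -0.05] w 0.0306 F [-0.2  1.4  0.7] j [ 0.71  0.14 -0.89  1.45  0.12  1.6  -0.  ]
```

Call:
{"api": "send_rows", "payload": {
  "commands": [
    [0.8,-0.1,0,-0.05,0.35,0,0.3],
    [0.8,-0.1,-0.1,-0.05,0.35,0,0.3],
    [0.8,-0.1,-0.15,-0.05,0.35,0,0.3],
    [0.8,-0.1,-0.2,-0.05,0.35,0,0.3],
    [0.8,-0.1,-0.2,-0.05,0.35,0,0.3],
    [0.8,-0.1,-0.2,-0.05,0.35,0,0.3],
    [0.8,-0.1,-0.2,-0.05,0.3,0,0.3],
    [0.5,-0.05,-0.1,0,0.2,0,0.3]
  ]
}}

```text
time: 13.58
ee_pos: [0.7156, -0.027, 0.3275]
eef_rot: [0.645, 0.756, -0.091, -0.071]
ft_force: [0.9, -0.8, 0.1]
width: 0.0307
```

```bash
python3 ld.py .12 13
```

```text
t 13.58 tcp [ 0.7156 -0.027   0.3275] target [ 0.7102 -0.0235  0.3284] units [-0.18  0.12  0.03] turn [ 0.12 -0.03  0.08] w 0.0307 F [ 0.9 -0.8  0.1] j [ 0.18  0.83 -0.69  0.59  0.51  2.05 -0.03]
```

Joint 6 is near its limit (2.05 of 2.06), so I'll back the tilt off to about 10° and look.

Call:
{"api": "send_rows", "payload": {
  "commands": [
    [-0.2,0.12,0,0.15,-0.5,0.08,0.3],
    [0,0,0,0,0,0,0.3]
  ]
}}

```text
time: 13.75
ee_pos: [0.7158, -0.0199, 0.3121]
eef_rot: [0.642, 0.76, -0.075, -0.066]
ft_force: [-0.8, 0.6, 0.7]
width: 0.0307
```

```bash
python3 ld.py .12 10
python3 - <<'E'
from h import *
s=r.read_state();im=r.camera("wrist")
w=c2w(CASE,[(.1834,y,.2251) for y in (-.05,0,.05)])
for u,v in wproj(w,s): cv2.circle(im,(int(u),int(v)),3,(0,255,0),1); print(u,v)
cv2.imwrite("pics/w7.png",im)
cv2.imwrite("pics/s7.png",cv2.resize(r.camera("scene")[120:360,120:440],None,fx=2.4,fy=2.4))
E
```

```text
t 13.75 tcp [ 0.7158 -0.0199  0.3121] target [ 0.7048 -0.0244  0.3295] units [-0.37 -0.15  0.58] turn [-0.   -0.3  -0.02] w 0.0307 F [-0.8  0.6  0.7] j [ 0.22  0.8  -0.71  0.68  0.48  1.97 -0.05]
305.1544382364905 305.85354205053665
304.45000785858156 245.35991992928987
303.6646348501216 177.91527317933762
```

View pics/w7.png

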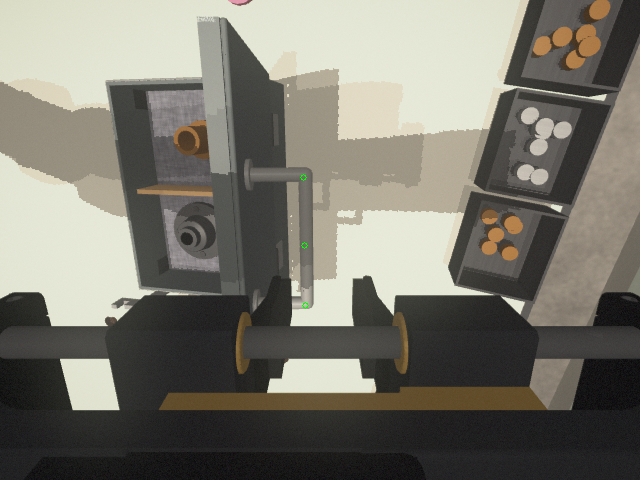

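View pics/s7.png

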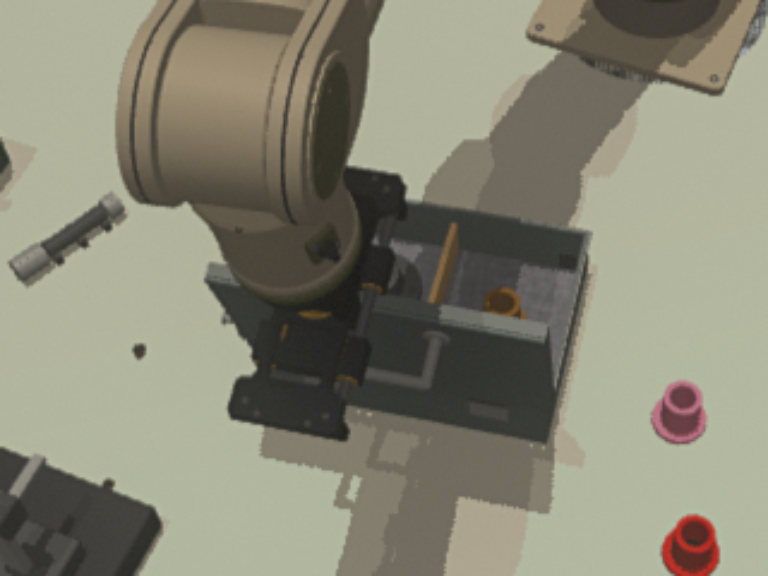

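The overlay lies on the handle bar (306,245) to within 2 px. I'll descend stepwise along the tilted axis.

Call:
{"api": "send_rows", "payload": {
  "commands": [
    [-0.45,-0.15,-0.1,0,0.15,0,0.3],
    [-0.15,0,-0.3,0,0.1,0,0.3],
    [-0.05,0,-0.4,0,0.1,0,0.3]
  ]
}}

```text
time: 14.1
ee_pos: [0.6963, -0.0267, 0.2917]
eef_rot: [0.642, 0.758, -0.084, -0.076]
ft_force: [0.8, -0.3, 0.2]
width: 0.0305
```

```bash
python3 ld.py .06 11
```

```text
t 14.1 tcp [ 0.6963 -0.0267  0.2917] target [ 0.6953 -0.026   0.2703] units [-0.03  0.02 -0.71] turn [-0.01 -0.41  0.02] w 0.0305 F [ 0.8 -0.3  0.2] j [ 0.27  0.77 -0.72  0.79  0.46  1.93 -0.07]
```

```bash
python3 ld.py .06 13; python3 ld.py 0 13
```

```text
t 14.1 tcp [ 0.6963 -0.0267  0.2917] target [ 0.6969 -0.0257  0.2699] units [ 0.02  0.03 -0.73] turn [-0.08 -0.01  0.02] w 0.0305 F [ 0.8 -0.3  0.2] j [ 0.27  0.77 -0.72  0.79  0.46  1.93 -0.07]
t 14.1 tcp [ 0.6963 -0.0267  0.2917] target [ 0.6836 -0.028   0.2115] units [-0.42 -0.04 -2.67] turn [-0.08 -0.01  0.02] w 0.0305 F [ 0.8 -0.3  0.2] j [ 0.27  0.77 -0.72  0.79  0.46  1.93 -0.07]
```

Call:
{"api": "send_rows", "payload": {
  "commands": [
    [0.15,0,-0.1,0,0,0,0.3],
    [0,0,-0.25,0,0,0,0.3],
    [-0.05,0,-0.35,0,0,0,0.3]
  ]
}}

```text
time: 14.35
ee_pos: [0.7, -0.0279, 0.271]
eef_rot: [0.643, 0.758, -0.084, -0.074]
ft_force: [-0.2, -0.4, 0.2]
width: 0.0303
```

```bash
python3 ld.py .04 13; python3 ld.py 0 13
```

```text
t 14.35 tcp [ 0.7    -0.0279  0.271 ] target [ 0.6925 -0.0265  0.2504] units [-0.25  0.05 -0.69] turn [-0.07  0.02  0.04] w 0.0303 F [-0.2 -0.4  0.2] j [ 0.28  0.78 -0.72  0.82  0.46  1.89 -0.07]
t 14.35 tcp [ 0.7    -0.0279  0.271 ] target [ 0.6836 -0.028   0.2115] units [-0.55 -0.   -1.98] turn [-0.07  0.02  0.04] w 0.0303 F [-0.2 -0.4  0.2] j [ 0.28  0.78 -0.72  0.82  0.46  1.89 -0.07]
```

Call:
{"api": "send_rows", "payload": {
  "commands": [
    [-0.2,0,-0.4,0,0,0,0.3],
    [-0.12,0,-0.45,0,0,0,0.3],
    [-0.1,0,-0.4,0,0,0,0.3]
  ]
}}

```text
time: 14.6
ee_pos: [0.6886, -0.0279, 0.2326]
eef_rot: [0.644, 0.758, -0.082, -0.073]
ft_force: [-0.2, 0.2, -0.1]
width: 0.0305
```

```bash
python3 ld.py 0 13
```

```text
t 14.6 tcp [ 0.6886 -0.0279  0.2326] target [ 0.6836 -0.028   0.2115] units [-0.17 -0.   -0.7 ] turn [-0.07  0.07  0.05] w 0.0305 F [-0.2  0.2 -0.1] j [ 0.32  0.76 -0.73  0.95  0.45  1.79 -0.09]
```

Call:
{"api": "send_rows", "payload": {
  "commands": [
    [-0.08,0,-0.35,0,0,0,0.3],
    [-0.05,0,-0.25,0,0,0,0.3],
    [0,0,-0.02,0,0,0,0.3]
  ]
}}

```text
time: 14.85
ee_pos: [0.6844, -0.0284, 0.211]
eef_rot: [0.644, 0.757, -0.083, -0.073]
ft_force: [-0.5, 0.1, -0.2]
width: 0.0304
```

```bash
python3 ld.py 0 13
python3 - <<'E'
from h import *
cv2.imwrite("pics/w8.png",r.camera("wrist"))
E
```

```text
t 14.85 tcp [ 0.6844 -0.0284  0.211 ] target [ 0.6836 -0.028   0.2115] units [-0.03  0.02  0.01] turn [-0.06  0.06  0.05] w 0.0304 F [-0.5  0.1 -0.2] j [ 0.34  0.76 -0.73  1.01  0.45  1.75 -0.1 ]
```

View pics/w8.png

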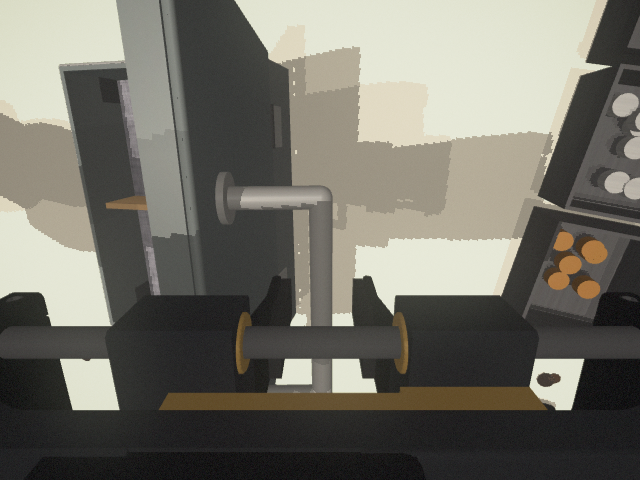

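The bar (321) is centred between the fingers (283/362), and the near finger clears the lid. Closing the grip.

Call:
{"api": "send_rows", "payload": {
  "commands": [
    [0,0,0,0,0,0,0.7],
    [0,0,0,0,0,0,1],
    [0,0,0,0,0,0,1],
    [0,0,0,0,0,0,1],
    [0,0,0,0,0,0,1]
  ],
  "grip_force": 20
}}

```text
time: 15.32
ee_pos: [0.6849, -0.0283, 0.2141]
eef_rot: [0.644, 0.757, -0.082, -0.073]
ft_force: [-8.2, -0.9, -2.3]
width: 0.0093
```

```bash
cat > la.py <<'E'
from h import *
import sys
RB=np.hypot(.17,.046);a0=np.arctan2(.046,.17)
def bar(l): # lid angle -> case coords
    a=l+a0; return (.1-RB*np.cos(a),0,.07+RB*np.sin(a))
s=r.read_state();R=Ro.from_quat(s["eef_rot"]);zt=R.as_matrix()[:,2]
dep=float(sys.argv[1]);p=np.array(s["ee_pos"])-zt*dep
c,sn=np.cos(CASE[2]),np.sin(CASE[2]);d=p[:2]-CASE[:2];lx,ly,lz=c*d[0]+sn*d[1],-sn*d[0]+c*d[1],p[2]
rad=np.hypot(lx-.1,lz-.07);ang=np.arctan2(lz-.07,.1-lx)-a0
t=np.arcsin(np.dot(-zt,c2w([0,0,CASE[2]],(1,0,0))[0]))
print("lid ang",round(ang,3),"rad err mm",round((rad-RB)*1e3,1),"y mm",round(ly*1e3,1),"tilt deg",round(np.degrees(t),1),"F",np.round(s["ft_force"],1),"w",round(float(s["width"]),4),"t",round(s["time"],2),"j",np.round(s["joint_positions"],2))
# plan: next steps
if len(sys.argv)>2:
    step=float(sys.argv[2]);n=int(sys.argv[3]);tt=float(sys.argv[4])
    q=p; dt=(tt-np.degrees(t))/n
    ax=c2w([0,0,CASE[2]],[0,1,0])[0]
    tcp=np.array(s["ee_pos"])
    for i in range(1,n+1):
        Rn=Rt(9.5,np.degrees(t)+dt*i)
        tn=c2w(CASE,bar(ang-step*i))[0]+Rn.as_matrix()[:,2]*dep
        print(round(ang-step*i,2),np.round((tn-tcp)/.03,2),"turn",np.round(ax*dt/5,2)); tcp=tn
E
python3 la.py .014 .08 6 8
```

```text
lid ang 1.799 rad err mm 2.9 y mm -0.6 tilt deg 12.6 F [-8.2 -0.9 -2.3] w 0.0093 t 15.32 j [ 0.34  0.75 -0.73  1.    0.45  1.76 -0.1 ]
1.72 [-0.46 -0.06  0.12] turn [ 0.03 -0.15 -0.  ]
1.64 [-0.43 -0.07  0.17] turn [ 0.03 -0.15 -0.  ]
1.56 [-0.44 -0.07  0.13] turn [ 0.03 -0.15 -0.  ]
1.48 [-0.45 -0.07  0.1 ] turn [ 0.03 -0.15 -0.  ]
1.4 [-0.45 -0.08  0.06] turn [ 0.03 -0.15 -0.  ]
1.32 [-0.46 -0.08  0.02] turn [ 0.03 -0.15 -0.  ]
```

Call:
{"api": "send_rows", "payload": {
  "commands": [
    [-0.3,-0.05,0.06,0.02,-0.1,0,1],
    [-0.42,-0.07,0.14,0.02,-0.15,0,1],
    [-0.44,-0.07,0.13,0.02,-0.15,0,1],
    [-0.45,-0.07,0.1,0.02,-0.15,0,1]
  ]
}}

```text
time: 15.65
ee_pos: [0.6412, -0.0355, 0.2307]
eef_rot: [0.646, 0.759, -0.059, -0.051]
ft_force: [1.5, -1.0, 0.8]
width: 0.0093
```

```bash
python3 la.py .014 .08 6 4
```

```text
lid ang 1.528 rad err mm 2.8 y mm -0.5 tilt deg 9.0 F [ 1.5 -1.   0.8] w 0.0093 t 15.65 j [ 0.46  0.6  -0.78  1.2   0.39  1.65 -0.1 ]
1.45 [-0.47 -0.06 -0.01] turn [ 0.03 -0.16 -0.  ]
1.37 [-0.45 -0.08  0.05] turn [ 0.03 -0.16 -0.  ]
1.29 [-0.46 -0.08  0.01] turn [ 0.03 -0.16 -0.  ]
1.21 [-0.46 -0.08 -0.03] turn [ 0.03 -0.16 -0.  ]
1.13 [-0.45 -0.08 -0.07] turn [ 0.03 -0.16 -0.  ]
1.05 [-0.45 -0.07 -0.1 ] turn [ 0.03 -0.16 -0.  ]
```

Call:
{"api": "send_rows", "payload": {
  "commands": [
    [-0.46,-0.07,0.05,0.03,-0.16,0,1],
    [-0.46,-0.08,0.04,0.03,-0.16,0,1],
    [-0.46,-0.08,0.01,0.03,-0.16,0,1],
    [-0.46,-0.08,-0.03,0.03,-0.16,0,1],
    [-0.45,-0.08,-0.07,0.03,-0.16,0,1]
  ]
}}

```text
time: 16.07
ee_pos: [0.5711, -0.0474, 0.2327]
eef_rot: [0.648, 0.761, -0.029, -0.025]
ft_force: [1.0, -0.8, -2.5]
width: 0.0095
```

```bash
python3 la.py .017 .08 6 0
```

```text
lid ang 1.127 rad err mm 6.4 y mm -0.7 tilt deg 4.4 F [ 1.  -0.8 -2.5] w 0.0095 t 16.07 j [ 0.65  0.39 -0.84  1.48  0.29  1.48 -0.05]
1.05 [-0.41 -0.05 -0.31] turn [ 0.02 -0.14 -0.  ]
0.97 [-0.44 -0.07 -0.14] turn [ 0.02 -0.14 -0.  ]
0.89 [-0.42 -0.07 -0.17] turn [ 0.02 -0.14 -0.  ]
0.81 [-0.41 -0.07 -0.21] turn [ 0.02 -0.14 -0.  ]
0.73 [-0.39 -0.07 -0.24] turn [ 0.02 -0.14 -0.  ]
0.65 [-0.37 -0.06 -0.27] turn [ 0.02 -0.14 -0.  ]
```

Call:
{"api": "send_rows", "payload": {
  "commands": [
    [-0.38,-0.06,-0.3,0.02,-0.14,0,1],
    [-0.42,-0.07,-0.22,0.02,-0.14,0,1],
    [-0.42,-0.07,-0.22,0.02,-0.14,0,1]
  ]
}}

```text
time: 16.32
ee_pos: [0.5347, -0.0538, 0.2171]
eef_rot: [0.648, 0.761, -0.013, -0.008]
ft_force: [0.1, -0.1, -1.3]
width: 0.0093
```

```bash
python3 la.py .014 .08 6 0;python3 - <<'E'
from h import *
cv2.imwrite("pics/s9.png",cv2.resize(r.camera("scene")[120:360,120:440],None,fx=2.4,fy=2.4))
E
```

```text
lid ang 0.894 rad err mm -0.3 y mm -0.8 tilt deg 1.7 F [ 0.1 -0.1 -1.3] w 0.0093 t 16.32 j [ 0.75  0.27 -0.87  1.64  0.22  1.36  0.01]
0.81 [-0.42 -0.04 -0.2 ] turn [ 0.01 -0.06 -0.  ]
0.73 [-0.4  -0.07 -0.24] turn [ 0.01 -0.06 -0.  ]
0.65 [-0.38 -0.06 -0.27] turn [ 0.01 -0.06 -0.  ]
0.57 [-0.35 -0.06 -0.3 ] turn [ 0.01 -0.06 -0.  ]
0.49 [-0.33 -0.06 -0.33] turn [ 0.01 -0.06 -0.  ]
0.41 [-0.3  -0.05 -0.35] turn [ 0.01 -0.06 -0.  ]
```

View pics/s9.png

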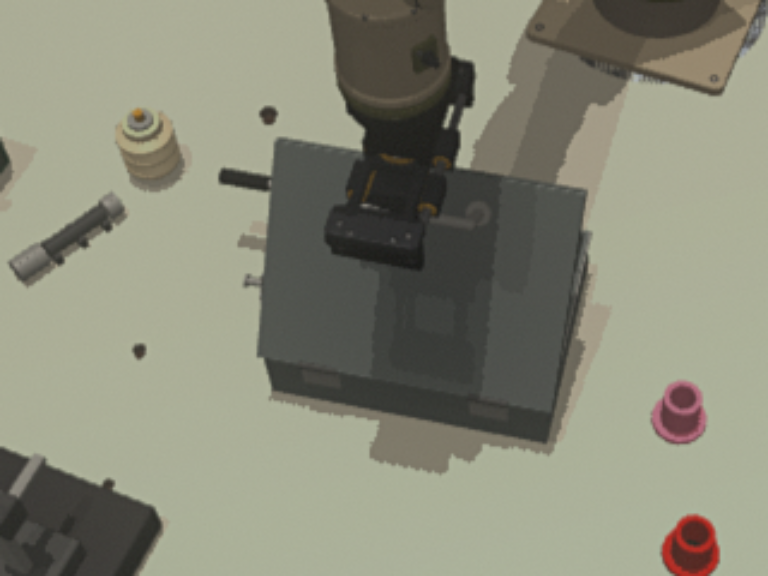

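The lid is coming down under control, at about 50°. I'll continue.

Call:
{"api": "send_rows", "payload": {
  "commands": [
    [-0.4,-0.05,-0.22,0.01,-0.06,0,1],
    [-0.4,-0.07,-0.24,0.01,-0.06,0,1],
    [-0.38,-0.06,-0.27,0,-0.05,0,1],
    [-0.35,-0.06,-0.3,0,-0.05,0,1],
    [-0.33,-0.05,-0.33,0,-0.05,0,1]
  ]
}}

```text
time: 16.78
ee_pos: [0.4766, -0.0637, 0.1762]
eef_rot: [0.648, 0.761, -0.004, 0.004]
ft_force: [4.6, -0.3, -6.1]
width: 0.0092
```

```bash
python3 la.py .014 .06 6 0
```

```text
lid ang 0.483 rad err mm 0.8 y mm -0.9 tilt deg 0.1 F [ 4.6 -0.3 -6.1] w 0.0092 t 16.78 j [ 0.87  0.12 -0.88  1.86  0.11  1.21  0.11]
0.42 [-0.22  0.   -0.28] turn [ 0. -0. -0.]
0.36 [-0.21 -0.04 -0.28] turn [ 0. -0. -0.]
0.3 [-0.2  -0.03 -0.29] turn [ 0. -0. -0.]
0.24 [-0.18 -0.03 -0.3 ] turn [ 0. -0. -0.]
0.18 [-0.16 -0.03 -0.31] turn [ 0. -0. -0.]
0.12 [-0.14 -0.02 -0.32] turn [ 0. -0. -0.]
```

Call:
{"api": "send_rows", "payload": {
  "commands": [
    [-0.2,-0.02,-0.28,0,0,0,1],
    [-0.2,-0.03,-0.28,0,0,0,1],
    [-0.2,-0.03,-0.29,0,0,0,1],
    [-0.17,-0.03,-0.3,0,0,0,1]
  ]
}}

```text
time: 17.12
ee_pos: [0.4518, -0.068, 0.141]
eef_rot: [0.648, 0.761, -0.005, 0.006]
ft_force: [0.5, 0.6, -2.3]
width: 0.0096
```

```bash
python3 la.py .014 .04 6 0
```

```text
lid ang 0.237 rad err mm 0.7 y mm -1.0 tilt deg 0.0 F [ 0.5  0.6 -2.3] w 0.0096 t 17.12 j [ 0.89  0.09 -0.88  1.96  0.1   1.12  0.14]
0.2 [-0.1   0.03 -0.22] turn [ 0. -0. -0.]
0.16 [-0.1  -0.02 -0.21] turn [ 0. -0. -0.]
0.12 [-0.09 -0.02 -0.22] turn [ 0. -0. -0.]
0.08 [-0.08 -0.01 -0.22] turn [ 0. -0. -0.]
0.04 [-0.07 -0.01 -0.22] turn [ 0. -0. -0.]
-0.0 [-0.06 -0.01 -0.23] turn [ 0. -0. -0.]
```

Call:
{"api": "send_rows", "payload": {
  "commands": [
    [-0.1,-0.01,-0.22,0,0,0,1],
    [-0.1,-0.02,-0.22,0,0,0,1],
    [-0.08,-0.01,-0.22,0,0,0,1],
    [-0.07,-0.01,-0.2,0,0,0,1]
  ]
}}

```text
time: 17.45
ee_pos: [0.4399, -0.0698, 0.1131]
eef_rot: [0.648, 0.762, -0.006, 0.006]
ft_force: [0.0, -1.2, -1.8]
width: 0.0092
```

```bash
python3 la.py .014 .03 3 0
```

```text
lid ang 0.065 rad err mm 0.3 y mm -0.8 tilt deg 0.1 F [ 0.  -1.2 -1.8] w 0.0092 t 17.45 j [ 0.89  0.1  -0.87  2.01  0.11  1.06  0.13]
0.04 [-0.05  0.03 -0.17] turn [ 0. -0. -0.]
0.01 [-0.05 -0.01 -0.17] turn [ 0. -0. -0.]
-0.02 [-0.04 -0.01 -0.17] turn [ 0. -0. -0.]
```

Call:
{"api": "send_rows", "payload": {
  "commands": [
    [-0.05,0,-0.13,0,0,0,1],
    [-0.04,0,-0.13,0,0,0,1],
    [-0.03,0,-0.1,0,0,0,1]
  ]
}}

```text
time: 17.7
ee_pos: [0.4376, -0.0704, 0.1027]
eef_rot: [0.648, 0.762, -0.006, 0.008]
ft_force: [-8.9, -0.8, 31.5]
width: 0.0094
```

```bash
python3 la.py .014
```

```text
lid ang 0.005 rad err mm -0.4 y mm -1.0 tilt deg -0.0 F [-8.9 -0.8 31.5] w 0.0094 t 17.7 j [ 0.89  0.11 -0.87  2.03  0.12  1.04  0.12]
```

The lid is seated (31 N up, angle ≈ 0.005). Ease off, open and rise straight up.

Call:
{"api": "send_rows", "payload": {
  "commands": [
    [0,0,0.02,0,0,0,1],
    [0,0,0,0,0,0,0.5],
    [0,0,0,0,0,0,0.3],
    [0,0,0,0,0,0,0.2],
    [0,0,0.1,0,0,0,0.2],
    [0,0,0.4,0,0,0,0.2],
    [0,0,0.8,0,0,0,0.2],
    [0,0,0.9,0,0,0,0.2],
    [0,0,0.9,0,0,0,0.2],
    [0,0,0.9,0,0,0,0.2]
  ]
}}

```text
time: 18.53
ee_pos: [0.4347, -0.067, 0.2267]
eef_rot: [0.646, 0.763, -0.006, 0.003]
ft_force: [1.0, -0.9, -0.4]
width: 0.0347
```

Call:
{"api": "send_rows", "payload": {
  "commands": [
    [0,0,0.9,0,0,0,0.2],
    [0,0,0.9,0,0,0,0.2],
    [0,0,0,0,0,0,0.2],
    [0,0,0,0,0,0,0.2]
  ]
}}

```text
time: 18.87
ee_pos: [0.4367, -0.0653, 0.2931]
eef_rot: [0.645, 0.764, -0.003, 0.008]
ft_force: [0.8, -1.1, -0.6]
width: 0.0351
```

Run:
```python
from h import *
s=r.read_state();print(s["time"],s["ee_pos"],s["ft_force"],s["width"])
im=r.camera("scene");w=c2w(CASE,[(-.07,-.05,.116),(-.07,0,.116),(-.07,.05,.116)]);print(proj("scene",w))
cv2.imwrite("pics/sA.png",im);cv2.imwrite("pics/sAc.png",cv2.resize(im[150:330,170:410],None,fx=3.3,fy=3.3)); cv2.imwrite("pics/tA.png",r.camera("top"))
```

```text
18.8667 [ 0.43666215 -0.06525884  0.2931052 ] [ 0.75713775 -1.08575757 -0.5919799 ] 0.03510438126068061
[[283.32263639 201.28383917]
 [304.55104181 205.05836124]
 [325.97900541 208.86836581]]
```

View pics/sAc.png

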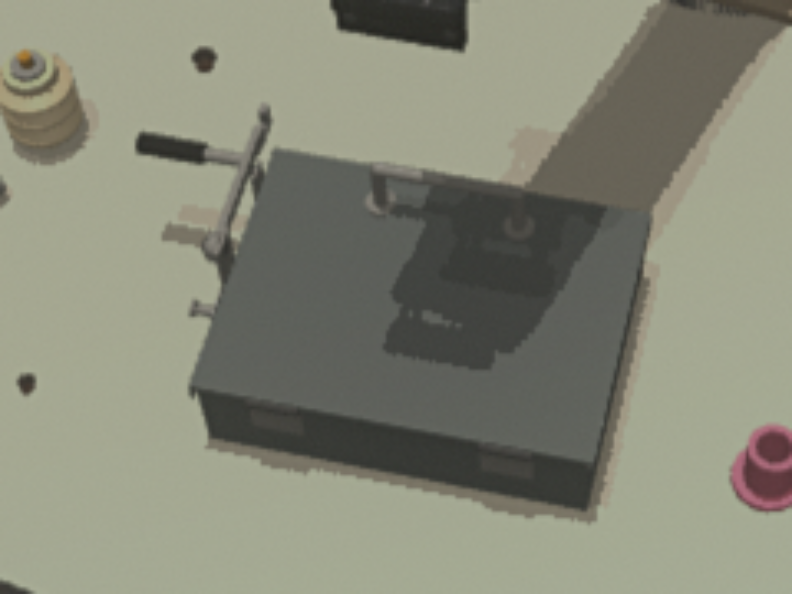

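View pics/tA.png

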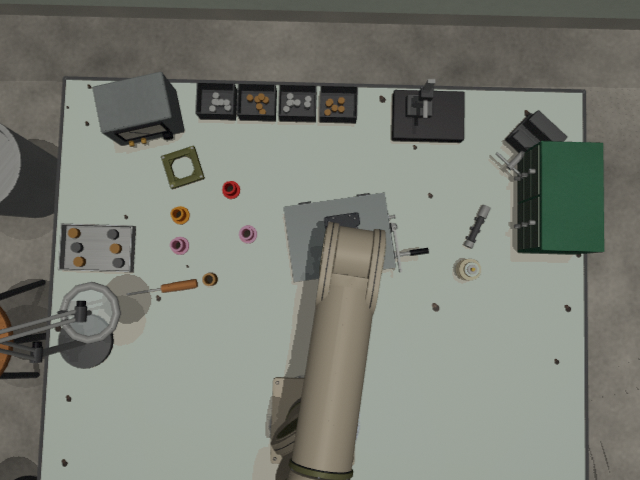

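The lid is shut: the handle bar's left end shows at about (282.7,202), against (283.3,201.3) predicted for shut. The stay is on its rest, bystanders sit at their starting pixels, and the gripper is clear. Handing in.

```bash
python3 -c "
from bench import r
print(r.close_job())"
```

```text
the job is handed in; nothing more can be done
None
```

The flanged bronze bushing is in the left compartment, the stay lies forward on its rest, and the lid is shut. I handed the job in at about 19 s; no verdict was reported.

1. **Stay:** I lifted it off its pin and laid it on its rest while the lid still stood open. Wrist force reached about 26 N when I ran slightly outside its true arc, so I corrected inward.
2. **Bushing:** I set it down upright with about 32 N of floor contact before release. The neighbouring bushings were not touched.
3. **Lid:** I brought it down by its handle at about 1 rad/s. It seated at a measured 0.005 rad with about 31 N on the wrist.

**Last checks:**
- The handle bar showed within about 1 px of where it should be when shut.
- The stay was forward, the bystanders were at their starting pixels, and the gripper was 190 mm above the seated position and touching nothing.
- The bushing could not be seen again after the lid closed; the last views before closing showed it upright in its compartment.

No check failed. The grip point's distance from the hinge read up to 6 mm high partway through closing, and I corrected it.

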